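# Bench-test a spring-centred jog joystick

### The job

Test the joystick with the orange knob: tilt it straight over towards the green bar on its own box, as far as it goes, so that the needle swings to the green, and hold it there for a good two seconds. Then let go so that it springs back upright, and leave the blue-knobbed joystick beside it alone.

Things in the scene. Friction and masses are not known exactly. Their poses are not given: they have to be found in the camera images.
- orange_box: Grey box, aluminium top, 150 x 110 x 51 mm (x, y, z), fixed, level, yaw varies. Origin at the centre of its underside. Its +y side (robot's left at yaw 0) has the green bar: 60 x 12 mm on top at x -25, y +41 mm, and a green strip on the side face. The joystick stands at x -25, y 0; a dial at x +42, 58 mm high, has a red needle that the stick swings to a green tick. The blue one's box is alike.
- orange_knob (a point): Centre of the orange ball knob (diameter 36 mm) on the joystick, 146 mm above the bench with the stick upright. The stick (10 mm rod, black boot up to 89 mm above the bench) tilts in every direction about a pivot 90 mm straight below the knob's centre, up to 0.44 rad (about 38 mm of knob travel sideways, 9 mm down). Springs return it upright; full tilt takes about 3.5 N at the knob.
- orange_tilt (a joint): Tilt of the orange joystick along its box's y axis, in rad: 0 upright, positive towards the green bar (box +y), stops at +0.44 and -0.44.
- blue_knob (a point): Centre of the blue ball knob (diameter 36 mm) of the other, otherwise identical joystick, 146 mm above the bench; it is not to be moved.

How it is judged:
By the outcome, as a careful person would: the job done as asked, in the order asked, and still so for the second after the job is handed in, with the robot touching nothing.
It also fails if it takes over 35 s, if anything falls off the work surface, if the arm or the gripper's body presses on something with over 40 N, if the wrist force passes 120 N, or if a joint passes its speed limit or range.

### The arm

A 6-joint arm with a two-finger parallel gripper is mounted at the origin on a cart in front of the work surface, level with it; the furniture and walls round the work are solid. World frame = base frame: x ahead of the robot, y to its left, z up, the work surface at z = 0. Lengths are in m, angles in degrees, forces in N, time in s.
With the tool pointing down it reaches from about 0.325 to 0.925 m from the base axis. Payload 3.1 kg.
Tool frame: the origin (TCP) lies between the finger pads; the fingertips stand 11 mm ahead of it and the grasp point (between the pads) lies 8 mm behind it; z points along the fingers, y is the line along which they close (so a half turn about z gives the same grasp; the last joint's range is limited). The gripper opens to 85 mm and grips with 20 to 120 N. Pads are 22 mm wide; open, the fingers measure 114 mm over their backs; the gripper's body (76 mm by 85 mm) begins 54 mm behind the grasp point. The pads swing forward as they close: fully open they stand 13 mm farther back than shut.
Start: joints at [-77.475, 12.427, 92.441, -0, 75.132, -6.429], TCP at [0.203, -0.591, 0.242] pointing down, gripper open.
Joint ranges: [-157.48, 157.48], [-44.54, 120.13], [17.64, 146.25], [-64.5, 244.5], [7.68, 150.69], [-147.95, 147.95]. Speed limits (degrees/s): [159.86, 159.86, 180, 180, 180, 180].

### API

Orientations are given as [roll, pitch, yaw] about the fixed x, y, z axes, in that order (R = Rz(yaw) Ry(pitch) Rx(roll)).
In Python, from cell import read_state, optics, order, recognise, landmark_of gives the robot as it stands. The module is installed in compiled form; this text tells all that it offers.
- The arm moves only by the tool play_rows, never from a script. Its argument "moves" is text: rows parted by semicolons, each of 5 numbers parted by spaces: the shift along the tool's x, y, z in cm, then the turn about the tool's z in rad, then the closure, from 0 (fully open) to 1 (shut). A call has exactly 5 rows; each row is the pose to reach, as a shift and turn from the pose commanded when the call began, along the tool's axes at that moment; what a row does not reach only later rows make up. A row lasts 1/12 s, in which the tool goes at most 41.7 mm and 7.16 degrees, less where a joint would pass 70% of its speed; a pose out of reach is approached as far as the arm can. A call with a gripper value outside its range is refused whole. The fingers move at their own pace and stop on an object; the grip force is fixed at half the most. Time passes only in rows, so rows that repeat a pose let the fingers close, or fill a call up. It gives the time, the measured TCP pose, the force, the opening and the grip force at its end, in the units of the state.
- read_state(): the state, without advancing time (a new reading comes with each control period).
- optics.camera(name): name is "side" or "top" or "wrist"; returns a dict with "color" (400x640x3 uint8, red, green, blue), "vfov" (degrees; the focal length in pixels is half the picture's height over the tangent of half this angle, whatever the lens; pixels are square), "cx", "cy" (the principal point, pixels), "rvec" (rotation vector, rad) and "tvec" (3), from world to camera coordinates, as OpenCV has them. Camera axes: x right, y down, z forward; pixel columns grow to the right and rows downward; lengths in m; the calibration is good to about 2 mm. A picture is of the moment at which its call begins. There is no depth.
- order.finish_job(): hands the job in; it is judged then, once.
Trained networks look in the newest picture that a camera, given by its name, has taken for a name from the list of things; names that differ only in an ending like _2 or _b are one class to them, and where a whole thing is asked for, a point or a joint stands for the part that bears it (a point fixed in the world has none). Each returns a list of dicts, best first, with "p" (0 to 1); they miss things now and then, are a little off and sometimes report something else, mostly with a low value. They report only what shows in the picture. A call takes as long as a camera call.
- recognise(camera, query): "rect" ([centre column, centre row, width, height] in pixels, round what is visible of it).
- landmark_of(camera, query): "uv" ([column, row] in pixels: a listed point, or the origin of a listed thing).
The state is a dict: "clock": time; "joint_positions": joint angles; "qvel": joint speeds; "joint_torque": joint torques, N m; "tool_pos": TCP position; "ee_rot": TCP orientation; "contact_force": force on the tool from outside, world axes, zero at the start; "wrist_torque": the same for the moment, N m; "finger_gap": finger opening in m; "grip_force": force on a finger pad.
Only numpy, scipy, OpenCV 4.12 (cv2) and the standard library are available. Lean on these libraries where they do the work, as an engineer would, in place of code of your own. Each camera call takes 0.05 s, during which the arm holds its last target. There are 200 camera calls.

## Working session

There is one attempt and no reset: what is moved stays moved. The work goes in short steps, Python scripts to look and compute and a tool call to move; the robot and the scene stay as the last step left them, time stands still between calls to the robot, and variables do not carry over. Pictures are saved under pics/ and viewed, at most 10 in all, crops included, and the job is handed in when it is done.

Besides the shell and the picture viewer there is one more tool, called after "Call:" by a JSON object that holds its "method" and its "body", one argument or row to a line. play_rows: Moves the arm, as the interface text tells. Its arguments: {"type":"object","properties":{"moves":{"type":"string"}},"required":["moves"]}

```bash
mkdir -p pics; cat > h.py <<'E'
import numpy as np, cv2
from cell import read_state, optics, order, recognise, landmark_of
def cam(n):
    c=optics.camera(n); R=cv2.Rodrigues(np.array(c['rvec'],float))[0]; f=200/np.tan(np.radians(c['vfov'])/2)
    return c,R,np.array(c['tvec'],float).ravel(),f
def atz(C,uv,z):
    c,R,t,f=C; d=R.T@np.array([(uv[0]-c['cx'])/f,(uv[1]-c['cy'])/f,1]); o=-R.T@t
    return o+d*(z-o[2])/d[2]
def save(C,n): cv2.imwrite('pics/'+n,C[0]['color'][:,:,::-1])
E
python3 - <<'E'
from h import *
for n in('top','side'):
    C=cam(n); save(C,n+'1.png')
    for q,z in(('orange_knob',.146),('blue_knob',.146),('orange_box',0)):
        for d in landmark_of(n,q)[:2]: print(n,q,d,atz(C,d['uv'],z).round(4))
    print(-C[1].T@C[2])
s=read_state();print(s['clock'],s['tool_pos'],s['ee_rot'])
E
```

```text
top orange_knob {'uv': [220.2, 230.8], 'p': 0.91} [0.4759 0.0071 0.146 ]
top blue_knob {'uv': [405.6, 210.6], 'p': 0.68} [ 0.518  -0.3366  0.146 ]
top orange_box {'uv': [243.4, 223.2], 'p': 0.72} [ 0.4946 -0.0149  0.    ]
[ 0.46422265 -0.16758861  1.09428476]
side orange_knob {'uv': [282.1, 126.1], 'p': 0.93} [0.4742 0.0149 0.146 ]
side blue_knob {'uv': [322.6, 239.9], 'p': 0.78} [ 0.5118 -0.332   0.146 ]
side orange_box {'uv': [295.3, 189.5], 'p': 0.87} [ 0.4934 -0.0254  0.    ]
side orange_box {'uv': [325.9, 239.0], 'p': 0.57} [ 0.5393 -0.1906  0.    ]
[ 0.43857823 -0.83058281  0.66687265]
0.4 [ 0.20297768 -0.59101197  0.24209144] [-1.79979040e+02 -2.04182863e-03  1.89531154e+01]
```

View pics/top1.png

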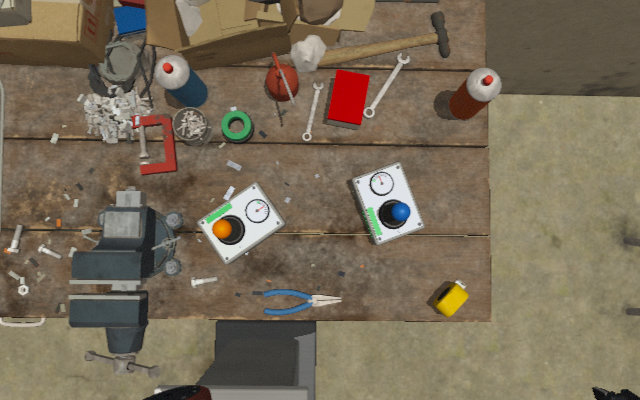

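View pics/side1.png

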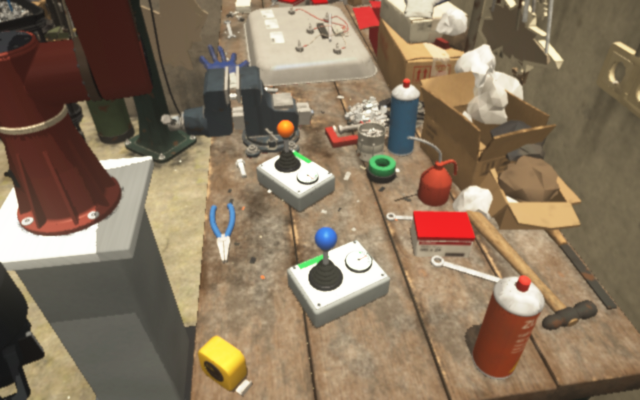

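Both views show the orange joystick (top view: knob ~222,229, green bar ~217,213, dial ~257,210) and the blue one (knob ~400,212). Next I refine the knob position and box yaw.

```bash
python3 - <<'E'
from h import *
from scipy.optimize import least_squares
def blob(hsv,lo,hi,roi):
    m=cv2.inRange(hsv,np.array(lo),np.array(hi)); k=np.zeros_like(m); x0,y0,x1,y1=roi; k[y0:y1,x0:x1]=m[y0:y1,x0:x1]
    n,l,s,c=cv2.connectedComponentsWithStats(k); i=1+s[1:,4].argmax(); return c[i],s[i],(l==i).astype(np.uint8)
Cs={n:cam(n) for n in('top','side')}; uv={}
for n,roi in(('top',(190,180,290,270)),('side',(250,100,340,215))):
    hsv=cv2.cvtColor(Cs[n][0]['color'],cv2.COLOR_RGB2HSV)
    uv[n]=blob(hsv,(5,150,120),(20,255,255),roi)[0]; g=blob(hsv,(45,90,80),(80,255,255),roi)
    print(n,uv[n],'green',g[0],g[1],atz(Cs[n],g[0],.051))
    if n=='top':
        w=blob(hsv,(0,0,150),(180,45,255),roi); r=cv2.minAreaRect(np.argwhere(w[2]|g[2])[:,::-1].astype(np.float32))
        P=np.array([atz(Cs[n],p,.051) for p in cv2.boxPoints(r)]); print(P.round(4),P.mean(0))
        for i in range(4):
            e=P[(i+1)%4]-P[i]; print(np.linalg.norm(e),np.degrees(np.arctan2(e[1],e[0])))
def res(p):
    o=[]
    for n in uv:
        c,R,t,f=Cs[n]; q=R@p+t; o+=[f*q[0]/q[2]+c['cx']-uv[n][0],f*q[1]/q[2]+c['cy']-uv[n][1]]
    return o
s=least_squares(res,[.47,0,.146]); print('knob',s.x,s.fun)
print([atz(Cs[n],uv[n],.146) for n in uv])
im=Cs['top'][0]['color'][180:270,185:295,::-1]; cv2.imwrite('pics/crop1.png',cv2.resize(im,None,fx=6,fy=6,interpolation=cv2.INTER_CUBIC))
E
```

```text
top [221.66420664 228.58302583] green [218.33757962 212.88535032] [205 203  27  20 157] [0.51348316 0.0294316  0.051     ]
[[ 0.5127  0.0851  0.051 ]
 [ 0.5968 -0.0314  0.051 ]
 [ 0.4939 -0.1047  0.051 ]
 [ 0.4112  0.0116  0.051 ]] [ 0.50363798 -0.00984287  0.051     ]
0.1436653247855216 -54.1669475798553
0.12638179589888043 -144.5265008467235
0.14275379817963196 125.39197302614502
0.1252804185197744 35.88915298528282
side [285.04524887 127.95927602] green [301.02380952 156.39285714] [292 151  19  12  84] [0.51408128 0.03091431 0.051     ]
knob [0.47991552 0.00426267 0.14744131] [-0.00361247  0.06327478  0.07295234 -0.00504653]
[array([0.4800562 , 0.00452097, 0.146     ]), array([0.47987442, 0.0065809 , 0.146     ])]
```

View pics/crop1.png

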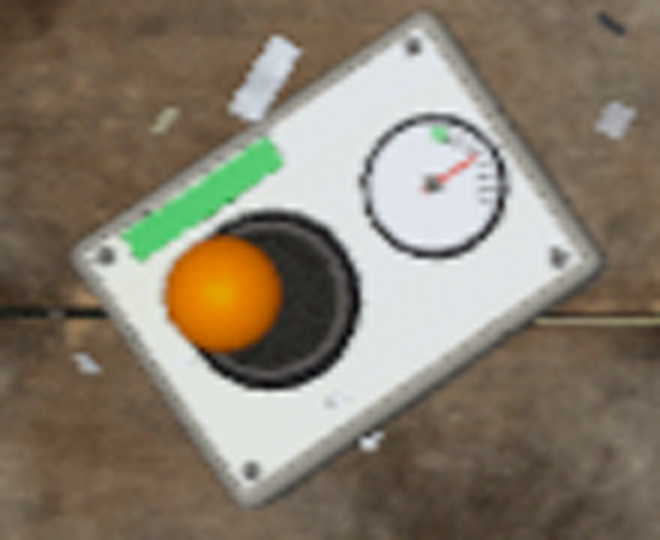

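The crop shows the needle at neutral and the bar on the up-left side. The knob is at (0.480, 0.005), with box +y at about 35.3° world. Now the approach.

Call:
{"method": "play_rows", "body": {
  "moves": "2 -2 0 0 0;5 -5 0 0 0;8 -8 0 0 0;11 -11 0 0 0;14 -14.5 0 0 0"
}}

```text
clock: 0.92
tool_pos: [0.2865, -0.4133, 0.2424]
ee_rot: [180.0, -0.0, 18.9]
contact_force: [0.6, 0.6, 1.0]
finger_gap: 0.0858
grip_force: 0.0
```

Call:
{"method": "play_rows", "body": {
  "moves": "3 -3 0 0 0;6 -6 0 0 0;9 -9 0 0 0;12 -12 0 0 0;14 -14.5 0 0 0"
}}

```text
clock: 1.33
tool_pos: [0.3721, -0.2299, 0.2427]
ee_rot: [180.0, -0.1, 19.0]
contact_force: [0.3, 0.5, -0.3]
finger_gap: 0.0853
grip_force: 0.0
```

Call:
{"method": "play_rows", "body": {
  "moves": "3 -3 0 -0.06 0;6 -6 0 -0.12 0;9 -9 0 -0.18 0;11 -11.5 0 -0.24 0;12 -12.5 0 -0.286 0"
}}

```text
clock: 1.75
tool_pos: [0.4449, -0.0711, 0.2427]
ee_rot: [-180.0, -0.1, 35.7]
contact_force: [0.3, -0.7, -0.0]
finger_gap: 0.0853
grip_force: 0.0
```

```bash
python3 - <<'E'
from h import *
C=cam('wrist'); save(C,'w1.png'); s=read_state(); print(s['clock'],s['tool_pos'],s['ee_rot'],s['contact_force'],s['finger_gap'])
for q in('orange_knob','blue_knob'):
  for d in landmark_of('wrist',q)[:2]: print(q,d,atz(C,d['uv'],.146))
E
```

```text
1.8 [ 0.44547255 -0.07068092  0.24271269] [-1.79954868e+02 -1.69182824e-01  3.58241295e+01] [0.22743303 1.17455898 1.31982949] 0.08529691793545231
blue_knob {'uv': [577.0, 291.1], 'p': 0.74} [ 0.5173229  -0.32592165  0.146     ]
```

View pics/w1.png

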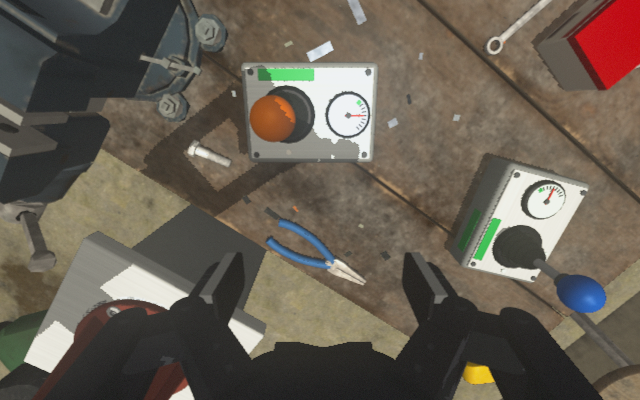

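The wrist view shows the box edges level in the image (so tool yaw ≈ box alignment) and the orange knob at about (273,119).

```bash
python3 - <<'E'
from h import *
C=cam('wrist'); hsv=cv2.cvtColor(C[0]['color'],cv2.COLOR_RGB2HSV)
def b(lo,hi,x0,y0,x1,y1):
    m=cv2.inRange(hsv,np.array(lo),np.array(hi))[y0:y1,x0:x1]; n,l,s,c=cv2.connectedComponentsWithStats(m); i=1+s[1:,4].argmax()
    print(s[i]); return np.array([s[i][0]+s[i][2]/2+x0,s[i][1]+s[i][3]/2+y0]),(np.argwhere(l==i)[:,::-1]+[x0,y0]).astype(np.float32)
k,_=b((3,120,60),(20,255,255),235,60,310,160); print(k,atz(C,k,.146))
g,pts=b((45,80,80),(80,255,255),240,60,330,90); r=cv2.minAreaRect(pts); P=np.array([atz(C,p,.051) for p in cv2.boxPoints(r)]); print(P.mean(0))
for i in range(2): e=P[i+1]-P[i]; print(np.linalg.norm(e),np.degrees(np.arctan2(e[1],e[0])))
s=read_state(); p=atz(C,k,.146); a=np.radians(s['ee_rot'][2]); d=p[:2]-s['tool_pos'][:2]
d2=np.array([.480,.005])-s['tool_pos'][:2]
for d in(d,d2): print(d@[np.cos(a),np.sin(a)],d@[np.sin(a),-np.cos(a)])
E
```

```text
[  11   32   46   47 1682]
[269.  115.5] [0.4801313  0.00411787 0.146     ]
[ 15   6  56  12 667]
[0.51368061 0.02870609 0.051     ]
0.010774353078835739 31.07725805663298
0.05838756314246332 -54.44509302063777
0.07523270793277051 -0.04358894241119166
0.07563614682665001 -0.044384321280910216
```

Call:
{"method": "play_rows", "body": {
  "moves": "2 -1.1 0 0 0;4 -2.2 0 0 0;6 -3.4 0 0 0;7.4 -4.3 0 0 0;7.4 -4.3 0 0 0"
}}

```text
clock: 2.37
tool_pos: [0.4802, 0.0035, 0.2424]
ee_rot: [-180.0, -0.1, 35.3]
contact_force: [-0.0, -0.7, 0.2]
finger_gap: 0.0857
grip_force: 0.0
```

Call:
{"method": "play_rows", "body": {
  "moves": "0 0 0 0 0;0 0 0 0 0;0 0 0 0 0;0 0 0 0 0;0 0 0 0 0"
}}

```text
clock: 2.78
tool_pos: [0.4794, 0.0021, 0.2424]
ee_rot: [180.0, 0.0, 35.3]
contact_force: [0.4, 0.1, 0.7]
finger_gap: 0.0857
grip_force: 0.0
```

Call:
{"method": "play_rows", "body": {
  "moves": "0.2 -0.15 2.5 0 0;0.2 -0.15 5 0 0;0.2 -0.15 7.5 0 0;0.2 -0.15 9.5 0 0;0.2 -0.15 10.6 0 0"
}}

```text
clock: 3.2
tool_pos: [0.4783, 0.0052, 0.1336]
ee_rot: [-179.8, 0.2, 35.3]
contact_force: [-0.9, 0.5, -0.6]
finger_gap: 0.0852
grip_force: 0.0
```

Call:
{"method": "play_rows", "body": {
  "moves": "0 0 0 0 0.2;0 0 0 0 0.3;0 0 0 0 0.4;0 0 0 0 0.4;0 0 0 0 0.4"
}}

```text
clock: 3.62
tool_pos: [0.4816, 0.0052, 0.1379]
ee_rot: [179.9, -0.1, 35.3]
contact_force: [-0.3, -0.6, 0.2]
finger_gap: 0.0512
grip_force: 0.0
```

```bash
python3 - <<'E'
from h import *
a=cam('top');b=cam('side');w=cam('wrist');s=read_state();print(s['tool_pos'],s['finger_gap'],s['contact_force'])
f=lambda i,k:cv2.resize(i,(400,300),interpolation=cv2.INTER_CUBIC)
cv2.imwrite('pics/g1.png',np.hstack([f(a[0]['color'][165:285,160:320],0),f(b[0]['color'][80:230,200:400],0)])[:,:,::-1])
E
```

```text
[0.48089456 0.00527739 0.13717103] 0.05124283538291675 [-0.59286803  0.09475586 -0.07325851]
```

View pics/g1.png

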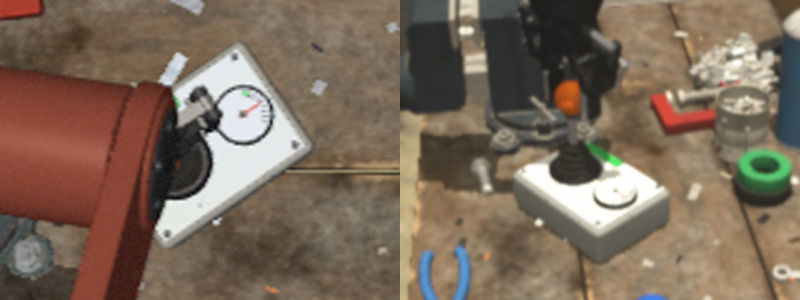

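The knob (side crop ~570,97) sits between the fingers, with the stick upright and the needle neutral. Closing now.

Call:
{"method": "play_rows", "body": {
  "moves": "0 0 0 0 0.5;0 0 0 0 0.6;0 0 0 0 0.8;0 0 0 0 0.8;0 0 0 0 0.8"
}}

```text
clock: 4.18
tool_pos: [0.4808, 0.0054, 0.1369]
ee_rot: [180.0, -0.0, 35.3]
contact_force: [-0.1, 1.1, 4.9]
finger_gap: 0.0336
grip_force: 59.2
```

Call:
{"method": "play_rows", "body": {
  "moves": "0.4 0 0 0 0.8;0.9 0 0.05 0 0.8;1.4 0 0.1 0 0.8;1.8 0 0.2 0 0.8;2.2 0 0.3 0 0.8"
}}

```text
clock: 4.6
tool_pos: [0.498, 0.0174, 0.1339]
ee_rot: [180.0, 0.2, 35.4]
contact_force: [-3.0, -2.2, 5.9]
finger_gap: 0.0338
grip_force: 60.4
```

Call:
{"method": "play_rows", "body": {
  "moves": "0.4 0 0.1 0 0.8;0.8 0 0.2 0 0.8;1.2 0 0.35 0 0.8;1.5 0 0.5 0 0.8;1.7 0 0.57 0 0.8"
}}

```text
clock: 5.02
tool_pos: [0.5114, 0.0269, 0.1277]
ee_rot: [180.0, 0.2, 35.4]
contact_force: [-4.2, -3.0, 6.0]
finger_gap: 0.0333
grip_force: 61.7
```

```bash
python3 - <<'E'
from h import *
a=cam('top');b=cam('side');w=cam('wrist');s=read_state();print(s['tool_pos'],s['finger_gap'],s['contact_force'],s['clock'])
f=lambda i:cv2.resize(i,(400,300),interpolation=cv2.INTER_CUBIC)
cv2.imwrite('pics/g2.png',np.hstack([f(a[0]['color'][195:240,220:280]),f(b[0]['color'][80:230,200:400])])[:,:,::-1])
E
```

```text
[0.51129855 0.02700583 0.12769313] 0.033592003832659145 [-2.89400216 -1.81481816  6.14516006] 5.1667
```

View pics/g2.png

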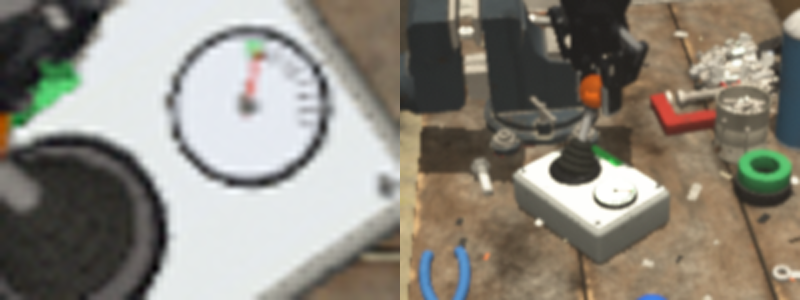

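The needle (left crop ~250,60) points almost at the green tick. I'll push a little further until the stop shows in the force.

Call:
{"method": "play_rows", "body": {
  "moves": "0.05 0 0.02 0 0.8;0.1 0 0.05 0 0.8;0.15 0 0.08 0 0.8;0.2 0 0.1 0 0.8;0.2 0 0.1 0 0.8"
}}

```text
clock: 5.58
tool_pos: [0.5129, 0.028, 0.1268]
ee_rot: [180.0, 0.2, 35.4]
contact_force: [-3.5, -2.1, 6.7]
finger_gap: 0.0333
grip_force: 62.1
```

Call:
{"method": "play_rows", "body": {
  "moves": "0.05 0 0.02 0 0.8;0.1 0 0.04 0 0.8;0.15 0 0.06 0 0.8;0.2 0 0.08 0 0.8;0.2 0 0.08 0 0.8"
}}

```text
clock: 6.0
tool_pos: [0.5143, 0.029, 0.1259]
ee_rot: [180.0, 0.3, 35.4]
contact_force: [-5.1, -3.3, 6.6]
finger_gap: 0.0337
grip_force: 62.1
```

```bash
python3 - <<'E'
from h import *
a=cam('top');s=read_state();print(s['tool_pos'],s['finger_gap'],s['contact_force'],s['clock'])
cv2.imwrite('pics/g3.png',cv2.resize(a[0]['color'][195:240,220:280],(400,300),interpolation=cv2.INTER_CUBIC)[:,:,::-1])
E
```

```text
[0.51428017 0.02902758 0.12594137] 0.03332882915957375 [-4.01490698 -2.28517056  6.66453366] 6.05
```

View pics/g3.png

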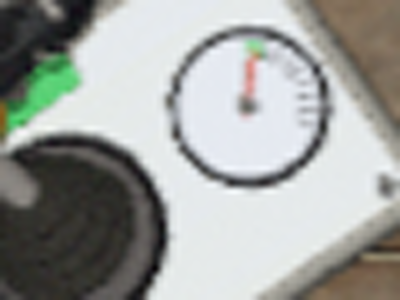

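The needle is at the green (252,55), but the force shows no clear stop yet. I'll push slightly more.

Call:
{"method": "play_rows", "body": {
  "moves": "0.05 0 0.02 0 0.8;0.1 0 0.04 0 0.8;0.15 0 0.06 0 0.8;0.2 0 0.08 0 0.8;0.2 0 0.08 0 0.8"
}}

```text
clock: 6.47
tool_pos: [0.5155, 0.0299, 0.1251]
ee_rot: [180.0, 0.3, 35.4]
contact_force: [-4.8, -3.7, 7.0]
finger_gap: 0.0332
grip_force: 62.6
```

Call:
{"method": "play_rows", "body": {
  "moves": "0.05 0 0.02 0 0.8;0.1 0 0.04 0 0.8;0.15 0 0.06 0 0.8;0.2 0 0.08 0 0.8;0.2 0 0.08 0 0.8"
}}

```text
clock: 6.88
tool_pos: [0.5164, 0.0305, 0.1245]
ee_rot: [-180.0, 0.5, 35.4]
contact_force: [-7.6, -5.7, 10.7]
finger_gap: 0.0336
grip_force: 62.9
```

The force jumped, so the stop is reached. Adding 1 mm and holding.

Call:
{"method": "play_rows", "body": {
  "moves": "0.05 0 0.02 0 0.8;0.1 0 0.04 0 0.8;0.1 0 0.04 0 0.8;0.1 0 0.04 0 0.8;0.1 0 0.04 0 0.8"
}}

```text
clock: 7.3
tool_pos: [0.5167, 0.0308, 0.1242]
ee_rot: [-180.0, 0.5, 35.4]
contact_force: [-7.9, -6.3, 11.0]
finger_gap: 0.0339
grip_force: 63.0
```

Call:
{"method": "play_rows", "body": {
  "moves": "0 0 0 0 0.8;0 0 0 0 0.8;0 0 0 0 0.8;0 0 0 0 0.8;0 0 0 0 0.8"
}}

```text
clock: 7.72
tool_pos: [0.5168, 0.0308, 0.1243]
ee_rot: [-180.0, 0.5, 35.4]
contact_force: [-9.8, -6.7, 11.9]
finger_gap: 0.0332
grip_force: 63.0
```

Call:
{"method": "play_rows", "body": {
  "moves": "0 0 0 0 0.8;0 0 0 0 0.8;0 0 0 0 0.8;0 0 0 0 0.8;0 0 0 0 0.8"
}}

```text
clock: 8.13
tool_pos: [0.5168, 0.0308, 0.1243]
ee_rot: [-180.0, 0.5, 35.4]
contact_force: [-9.2, -6.4, 11.8]
finger_gap: 0.0336
grip_force: 63.0
```

Call:
{"method": "play_rows", "body": {
  "moves": "0 0 0 0 0.8;0 0 0 0 0.8;0 0 0 0 0.8;0 0 0 0 0.8;0 0 0 0 0.8"
}}

```text
clock: 8.55
tool_pos: [0.5168, 0.0308, 0.1242]
ee_rot: [-180.0, 0.5, 35.4]
contact_force: [-8.3, -6.2, 12.2]
finger_gap: 0.0337
grip_force: 63.0
```

Call:
{"method": "play_rows", "body": {
  "moves": "0 0 0 0 0.8;0 0 0 0 0.8;0 0 0 0 0.8;0 0 0 0 0.8;0 0 0 0 0.8"
}}

```text
clock: 8.97
tool_pos: [0.5167, 0.0308, 0.1242]
ee_rot: [-180.0, 0.5, 35.4]
contact_force: [-8.4, -6.7, 12.1]
finger_gap: 0.0332
grip_force: 63.0
```

Call:
{"method": "play_rows", "body": {
  "moves": "0 0 0 0 0.8;0 0 0 0 0.8;0 0 0 0 0.8;0 0 0 0 0.8;0 0 0 0 0.8"
}}

```text
clock: 9.38
tool_pos: [0.5168, 0.0308, 0.1243]
ee_rot: [-180.0, 0.5, 35.4]
contact_force: [-8.8, -6.4, 11.7]
finger_gap: 0.0335
grip_force: 63.0
```

Call:
{"method": "play_rows", "body": {
  "moves": "0 0 0 0 0.8;0 0 0 0 0.8;0 0 0 0 0.8;0 0 0 0 0.8;0 0 0 0 0.8"
}}

```text
clock: 9.8
tool_pos: [0.5167, 0.0308, 0.1242]
ee_rot: [-180.0, 0.5, 35.4]
contact_force: [-9.1, -7.3, 11.8]
finger_gap: 0.0332
grip_force: 63.0
```

```bash
python3 - <<'E'
from h import *
a=cam('top');b=cam('side');s=read_state();print(s['tool_pos'],s['contact_force'],s['clock'])
f=lambda i:cv2.resize(i,(400,300),interpolation=cv2.INTER_CUBIC)
cv2.imwrite('pics/g4.png',np.hstack([f(a[0]['color'][195:240,220:280]),f(b[0]['color'][100:190,240:360])])[:,:,::-1])
E
```

```text
[0.51674148 0.0308041  0.12423583] [-9.23463658 -5.64113876 12.23861785] 9.9
```

View pics/g4.png

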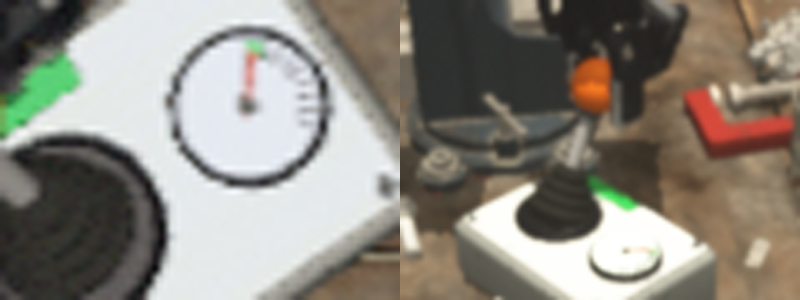

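The needle is on the green (~250,52), the stick is fully over, and it has been held for about 3 s against the stop. Releasing.

Call:
{"method": "play_rows", "body": {
  "moves": "0 0 0 0 0;0 0 0 0 0;0 0 0 0 0;0 0 0 0 0;0 0 0 0 0"
}}

```text
clock: 10.32
tool_pos: [0.5194, 0.0333, 0.1235]
ee_rot: [-180.0, 0.0, 35.4]
contact_force: [0.1, -0.7, -0.1]
finger_gap: 0.0855
grip_force: 0.0
```

Call:
{"method": "play_rows", "body": {
  "moves": "0 0 0 0 0;0 0 0 0 0;0 0 0 0 0;0 0 0 0 0;0 0 0 0 0"
}}

```text
clock: 10.73
tool_pos: [0.5195, 0.0331, 0.1238]
ee_rot: [180.0, -0.0, 35.3]
contact_force: [0.2, -0.3, -0.6]
finger_gap: 0.0853
grip_force: 0.0
```

Call:
{"method": "play_rows", "body": {
  "moves": "0 0 -2 0 0;0 0 -5 0 0;0 0 -8 0 0;0 0 -11 0 0;0 0 -13 0 0"
}}

```text
clock: 11.15
tool_pos: [0.5206, 0.033, 0.2573]
ee_rot: [179.8, -0.2, 35.3]
contact_force: [0.6, -0.5, 0.6]
finger_gap: 0.0858
grip_force: 0.0
```

Call:
{"method": "play_rows", "body": {
  "moves": "-3 3 0 0 0;-6 6 0 0 0;-9 9 0 0 0;-12 12 0 0 0;-12 12 0 0 0"
}}

```text
clock: 11.57
tool_pos: [0.4899, -0.1402, 0.2542]
ee_rot: [179.8, 0.1, 35.0]
contact_force: [0.3, -0.0, 0.1]
finger_gap: 0.0854
grip_force: 0.0
```

Call:
{"method": "play_rows", "body": {
  "moves": "0 0 0 0 0;0 0 0 0 0;0 0 0 0 0;0 0 0 0 0;0 0 0 0 0"
}}

```text
clock: 11.98
tool_pos: [0.4912, -0.1328, 0.2537]
ee_rot: [-180.0, -0.0, 35.5]
contact_force: [0.7, 0.4, -0.2]
finger_gap: 0.0854
grip_force: 0.0
```

```bash
python3 - <<'E'
from h import *
a=cam('top');b=cam('side');s=read_state();print(s['tool_pos'],s['contact_force'],s['clock'])
f=lambda i:cv2.resize(i,(400,300),interpolation=cv2.INTER_CUBIC)
cv2.imwrite('pics/g5.png',np.hstack([f(a[0]['color'][165:285,200:360]),f(b[0]['color'][80:350,200:560])])[:,:,::-1])
E
```

```text
[ 0.49120094 -0.13314345  0.25376076] [-0.25750317 -0.00368872 -0.23346122] 12.0833
```

View pics/g5.png

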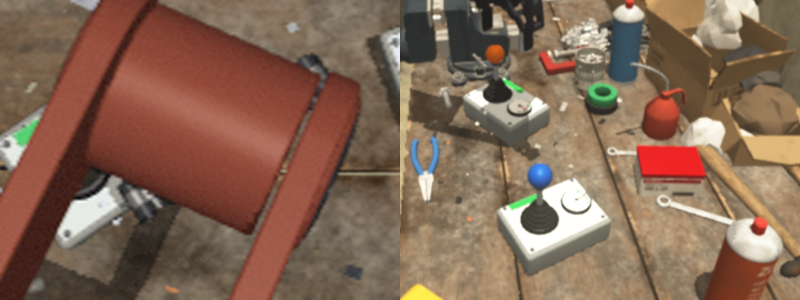

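The side view shows the orange stick upright again (knob ~495,55), the blue one untouched and the arm clear. Handing in.

```bash
python3 -c "
from cell import order; print(order.finish_job())"
```

```text
the job is handed in; nothing more can be done
None
```

The orange joystick was tilted to its stop towards the green bar, so the needle swung to the green, and held there for about 3 s. It was then released and sprang back upright; the blue joystick was not touched, and the job is handed in.

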